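# Nudge the drilling template onto its pins

### The job

The blue drilling template lies askew on the wooden jig, propped up on the two hidden locating pins. With the fingers, not the gripper's body, nudge it sideways towards the jig's fence and along the fence, away from the robot, until both its holes drop over the pins and it lies flat on the base. Do not pick it up, leave the other things on the bench where they are, and finish clear of everything.

Things in the scene. Friction and masses are not known exactly. Their poses are not given: they have to be found in the camera images.
- jig: Brown wooden drilling jig, fixed to the bench; base board 18 mm thick, from x -150 to +70 and y -130 to +100 mm. Origin on the table midway between its two pins; x points away from the robot (yaw within 0.3 rad), y left. Red marks on the right margin and the fence show x = 0, the pins' line. The seated template's origin is at x -15, y 0, z 18 mm here.
- template: Blue metal plate, loose, 140 (x) x 150 (y) x 8 mm, 0.27-0.53 kg, brass bushings. Origin: centre of its underside, z up. Two 14 mm holes. At the start its far part is propped on the pins (tilt about 0.1 rad), near edge on the base; in jig axes it is 22-42 mm short of home in x, 10-25 mm off in -y, yaw up to 0.09 rad. Slides at 1-8 N, drops by its own weight, then the pins stop it.
- fence (a point): Middle of the foot of the fence's inner face (jig x -50, y +76, z 18 mm). The fence is a pale straight bar on the jig's left, along the jig's x from -150 to +50 mm, 34 mm high above the base, 22 mm wide. With the template's left edge flush against it the holes are in line with the pins to 1 mm sideways.
- pin_left (a point): foot of the left pin's axis, on the base's top (jig x 0, y +45, z 18 mm). Both pins are upright steel, 10 mm thick, 11 mm high above the base, with domed tops; at the start the template hides them
- pin_right (a point): foot of the right pin's axis, on the base's top (jig x 0, y -45, z 18 mm)
- hole_left (a point): centre of the left hole at the template's underside (template x +15, y +45 mm)
- hole_right (a point): centre of the right hole at the template's underside (template x +15, y -45 mm)
- near_edge (a point): middle of the template's near edge, underside (template x = -70 mm); on the base at the start
- far_edge (a point): middle of the template's far edge, underside (template x = +70 mm); about 14 mm above the base at the start, 0 when seated
- toy_car: red-wheeled wooden toy car, 90 x 52 x 60 mm, standing beyond the jig; bystander; origin at the centre of its underside
- toy_hen: dark wooden toy hen, 84 x 24 x 86 mm, standing beyond the jig; bystander; origin at the centre of its underside
- glue: white glue bottle with orange cap, 52 mm across, 150 mm tall, standing left of the jig; bystander; origin at the centre of its underside
- sanding_block: cork sanding block, 100 x 60 x 27 mm, lying left of the jig; bystander; origin at the centre of its underside
- mallet: wooden mallet, 232 x 100 x 50 mm, lying right of the jig, head away from the robot; bystander; origin on the table under its middle
- tin: closed orange screw tin with white lid, 74 mm across, 99 mm tall, standing to the far right of the jig; bystander; origin at the centre of its underside
- offcut: two glued pieces of board, 110 x 70 x 24 mm, lying well to the left; bystander; origin at the centre of its underside
Things that resemble listed ones, but are neither listed nor needed, are in the scene too. There is more than one size of the template; the one meant has the size given above.

How it is judged:
By the outcome, as a careful person would: the job done as asked, in the order asked, and still so for the second after the job is handed in, with the robot touching nothing.
It also fails if it takes over 48 s, if anything falls off the work surface, if the arm or the gripper's body presses on something with over 40 N, if the wrist force passes 120 N, or if a joint passes its speed limit or range.

### The arm

A 7-joint arm with a two-finger parallel gripper is mounted at the origin on the work surface. World frame = base frame: x ahead of the robot, y to its left, z up, the work surface at z = 0. Lengths are in m, angles in rad, forces in N, time in s.
With the tool pointing down it reaches from about 0.4 to 0.75 m from the base axis. Payload 19.5 kg.
Tool frame: the origin (TCP) lies between the finger pads; the fingertips stand 11 mm ahead of it and the grasp point (between the pads) lies 8 mm behind it (manip.tcp_to_tips is the y of the fingertips in the tool frame, in m); y points along the fingers, x is the direction in which the jaws open and shut, and the axes are right-handed (so a half turn about y gives the same grasp; the last joint's range is limited). The gripper opens to 85 mm and grips with 20 to 120 N. Pads are 22 mm wide; open, the fingers measure 114 mm over their backs; the gripper's body (76 mm by 85 mm) begins 54 mm behind the grasp point. The pads swing forward as they close: fully open they stand 13 mm farther back than shut.
Start: joints at [1.141, 0.707, -0.028, 1.485, 0.022, 0.951, -0.075], TCP at [0.217, -0.532, 0.242] pointing down, gripper open.
Joint ranges: [-2.71, 2.71], [-0.32, 2.16], [-1.57, 1.52], [0, 2.45], [-1.46, 4.6], [0, 2.02], [-2.83, 2.83]. Speed limits (rad/s): [1.89, 1.89, 2.57, 2.57, 3.01, 3.01, 3.01].

### API

Orientations are given as a unit quaternion [x, y, z, w].
In Python, from bench import manip, vision gives the robot as it stands.
- The arm moves only by the tool send_rows, never from a script. Its argument "moves" is a list of rows, each a list of 7 numbers: the turn, a rotation vector about the tool's x, y, z in rad, then the shift along the tool's x, y, z in mm, then the closure, from -1 (fully open) to 1 (shut). In form: [[wx, wy, wz, dx, dy, dz, gripper], ...]. A call has 1 to 5 rows; each row is the pose to reach, as a shift and turn from the pose measured when the call began, along the tool's axes at that moment; what a row does not reach only later rows make up. A row lasts 1/10 s, in which the tool goes at most 50 mm and 8.59 degrees, less where a joint would pass 70% of its speed; a pose out of reach is approached as far as the arm can. A call with a gripper value outside its range is refused whole. The fingers move at their own pace and stop on an object; "squeeze" is the grip in N (left out, the last holds). Time passes only in rows, so rows that repeat a pose let the fingers close. It gives the time, the measured TCP pose, the force and the opening at its end, in the units of the state.
- manip.get_state(): the state, without advancing time (a new reading comes with each control period).
- vision.capture(name): name is "side" or "top" or "wrist"; returns a dict with "img" (480x640x3 uint8, red, green, blue), "camera_matrix" (3x3 intrinsics, pixels), "position" and "orientation" of the camera in the world; the wrist camera has in their place "hand_eye" (4x4, takes a point from camera to tool coordinates, whose origin is the TCP and whose axes are the tool frame's). Camera axes: x right, y down, z forward; pixel columns grow to the right and rows downward; lengths in m; the calibration is good to about 2 mm. A picture is of the moment at which its call begins: read the wrist's pose just before it. There is no depth.
- manip.sign_off(): hands the job in, once; it reports no verdict.
The state is a dict: "t": time; "q": joint angles; "qvel": joint speeds; "joint_torque": joint torques, N m; "ee_pos": TCP position; "tool_rot": TCP orientation; "contact_force": force on the tool from outside, world axes, zero at the start; "ft_torque": the same for the moment, N m; "gripper_width": finger opening in m.
Only numpy, scipy, OpenCV 4.12 (cv2) and the standard library are available. Lean on these libraries where they do the work, as an engineer would, in place of code of your own. Each camera call takes 0.05 s, during which the arm holds its last target. There are 200 camera calls.

## Working session

There is one attempt and no reset: what is moved stays moved. The work goes in short steps, Python scripts to look and compute and a tool call to move; the robot and the scene stay as the last step left them, time stands still between calls to the robot, and variables do not carry over. Pictures are saved under pics/ and viewed, about 8 in all and at most 12, crops included, and the job is handed in when it is done.

Besides the shell and the picture viewer there is one more tool, called after ">>>" in YAML: its name, and indented under it one key for each argument. send_rows: Moves the arm, as the interface text tells. Its arguments: {"type":"object","properties":{"moves":{"type":"array"},"squeeze":{"type":"number"}},"required":["moves"]}

```bash
mkdir -p pics
cat > h.py <<'E'
import numpy as np, cv2
from scipy.spatial.transform import Rotation as R
from bench import manip, vision
def snap(n,f):
    c=vision.capture(n); cv2.imwrite(f'pics/{f}.png',c['img'][:,:,::-1]); return c
def cam(c,st=None):
    K=np.array(c['camera_matrix'])
    if 'hand_eye' in c:
        H=np.array(c['hand_eye']); Rt=R.from_quat(st['tool_rot']).as_matrix()
        return K,Rt@H[:3,:3],Rt@H[:3,3]+np.array(st['ee_pos'])
    o=np.array(c['orientation']); M=R.from_quat(o).as_matrix() if o.size==4 else o.reshape(3,3)
    return K,M,np.array(c['position'])
def unproj(C,uv,z):
    K,M,p=C; d=M@np.linalg.inv(K)@np.array([uv[0],uv[1],1.]); return p+d*(z-p[2])/d[2]
def proj(C,P):
    K,M,p=C; q=K@(M.T@(np.array(P)-p)); return q[:2]/q[2]
E
python3 - <<'E'
from h import *
import pickle
st=manip.get_state(); print({k:np.round(v,3) for k,v in st.items()}, manip.tcp_to_tips)
print(R.from_quat(st['tool_rot']).as_matrix().round(3))
for n in('top','side'):
    c=snap(n,n+'0'); C=cam(c); pickle.dump(C,open(n+'.pkl','wb')); print(n,C[2],C[1].round(2).tolist(),C[0].round(0).tolist())
E
```

```text
{'t': np.float64(0.0), 'q': array([ 1.141,  0.707, -0.028,  1.485,  0.022,  0.951, -0.075]), 'qvel': array([-0.001, -0.   ,  0.001,  0.   , -0.001,  0.001,  0.   ]), 'joint_torque': array([ 0.0000e+00, -8.8323e+01,  1.2350e+00, -2.3617e+01,  1.7000e-02,
        7.0000e-03,  0.0000e+00]), 'ee_pos': array([ 0.217, -0.532,  0.242]), 'tool_rot': array([-0.587,  0.395, -0.394,  0.587]), 'contact_force': array([-0.14 ,  0.505,  0.692]), 'ft_torque': array([ 0.032, -0.021,  0.   ]), 'gripper_width': np.float64(0.085)} 0.011
[[ 0.378 -0.     0.926]
 [-0.926  0.001  0.378]
 [-0.001 -1.    -0.   ]]
top [0.44069172 0.03436588 1.13347072] [[0.02, -1.0, 0.08], [-1.0, -0.02, 0.01], [-0.01, -0.08, -1.0]] [[483.0, 0.0, 319.0], [0.0, 483.0, 239.0], [0.0, 0.0, 1.0]]
side [0.33010471 1.01811887 0.85085251] [[-0.99, -0.1, 0.13], [-0.16, 0.61, -0.78], [-0.0, -0.79, -0.62]] [[486.0, 0.0, 312.0], [0.0, 486.0, 236.0], [0.0, 0.0, 1.0]]
```

View pics/top0.png

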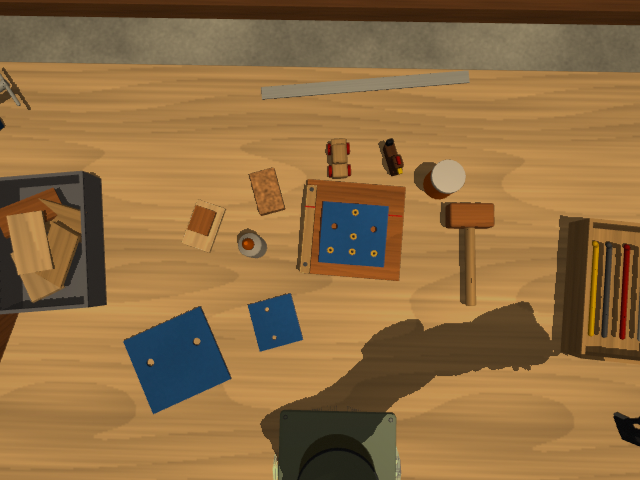

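View pics/side0.png

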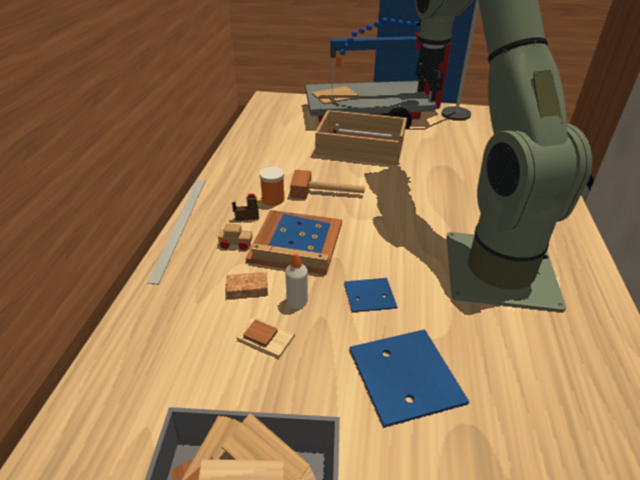

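The top view shows the jig at px (300–405, 180–281) with the blue template on it (320–388, 203–267) and the fence on its left. The car, hen and tin stand beyond the jig, the mallet is on the right and the glue on the left. The side view agrees.

```bash
cat > m.py <<'E'
from h import *
import pickle,sys
C=pickle.load(open('top.pkl','rb'))
def blue(img):
    hsv=cv2.cvtColor(img,cv2.COLOR_BGR2HSV); m=cv2.inRange(hsv,(95,100,40),(125,255,255))
    roi=np.zeros_like(m); roi[185:285,300:405]=255; m&=roi
    m=cv2.morphologyEx(m,cv2.MORPH_CLOSE,np.ones((9,9)))
    c=max(cv2.findContours(m,0,2)[0],key=cv2.contourArea); return c
if __name__=='__main__':
    im=cv2.imread(sys.argv[1])
    r=cv2.minAreaRect(blue(im)); b=cv2.boxPoints(r); print('blue',r); 
    for p in b: print(p.round(1),unproj(C,p,.034).round(4))
    P=np.array([unproj(C,p,.034) for p in b]); print('cen',P.mean(0).round(4),np.linalg.norm(P[1]-P[0]),np.linalg.norm(P[2]-P[1]))
    cv2.imwrite('pics/crop_'+sys.argv[2]+'.png',cv2.resize(im[170:290,290:415],None,fx=6,fy=5,interpolation=cv2.INTER_CUBIC) if 0 else cv2.resize(im[170:290,290:415],None,fx=5,fy=5,interpolation=cv2.INTER_CUBIC))
E
python3 m.py pics/top0.png a
```

```text
blue ((353.0911560058594, 233.81466674804688), (65.19202423095703, 60.666934967041016), 4.39870548248291)
[318.3 261.6] [0.4713 0.0505 0.034 ]
[322.9 201.1] [0.6102 0.043  0.034 ]
[387.9 206.1] [ 0.6017 -0.1061  0.034 ]
[383.3 266.6] [ 0.4632 -0.0971  0.034 ]
cen [ 0.5366 -0.0274  0.034 ] 0.13911897758460645 0.14927371811723472
```

View pics/crop_a.png

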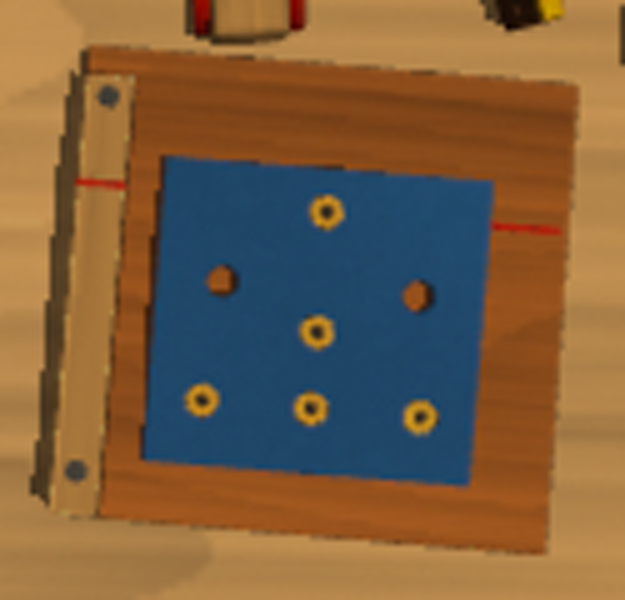

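```bash
cat > j.py <<'E'
from h import *
import pickle
C=pickle.load(open('top.pkl','rb'))
U=lambda u,v,z: unproj(C,(290+u/5-.4,170+v/5-.4),z)
pts={'FR':((578,86,.018),(70,-130)),'NR':((548,552,.018),(-150,-130)),'FL':((90,45,.018),(70,100)),'mark1':((560,231,.018),(0,-127)),
'fi_far':((135,75,.052),(50,76)),'fi_near':((98,515,.052),(-150,76)),'fo_far':((85,75,.052),(50,98)),'fo_near':((50,510,.052),(-150,98))}
W=np.array([U(*a)[:2] for a,b in pts.values()]); J=np.array([b for a,b in pts.values()])/1000
wc,jc=W.mean(0),J.mean(0); h=(J-jc).T@(W-wc)
yaw=np.arctan2(h[0,1]-h[1,0],h[0,0]+h[1,1]); Rm=np.array([[np.cos(yaw),-np.sin(yaw)],[np.sin(yaw),np.cos(yaw)]])
t=wc-Rm@jc; print('jig',t,yaw); print(((J@Rm.T+t-W)*1000).round(1).tolist())
np.save('jig.npy',np.r_[t,yaw])
toj=lambda p: (Rm.T@(np.array(p)[:2]-t)*1000).round(1)
print('mark fence',toj(U(125,186,.052)))
tc={'TFL':(165,155,.04),'TFR':(494,181,.04),'TNL':(143,460,.028),'TNR':(468,485,.028),'holeL':(222,280,.034),'holeR':(418,296,.034)}
for k,a in tc.items(): print(k,toj(U(*a)))
E
python3 j.py
```

```text
jig [ 0.58982762 -0.01466854] -0.060110281447295195
[[1.8, -0.9], [-1.2, 0.5], [0.8, 0.9], [0.3, -1.4], [-0.4, 0.3], [-1.1, 0.3], [1.3, -0.4], [-1.5, 0.7]]
mark fence [-0.4 76.1]
TFL [17.  59.5]
TFR [ 17.1 -90.9]
TNL [-122.2   58.2]
TNR [-121.4  -90.5]
holeL [-37.5  28.9]
holeR [-37.5 -60.8]
```

```bash
cat > go.py <<'E'
# go.py jx jy(mm, jig) tipz(mm world) jawdeg(jig frame): row needed from here; and current pose in jig frame
from h import *
import sys
tx,ty,yaw=np.load('jig.npy'); J=R.from_euler('z',yaw)
st=manip.get_state(); Rt=R.from_quat(st['tool_rot']); p=np.array(st['ee_pos'])
tip=p+Rt.apply([0,.011,0]); jp=J.inv().apply(tip-[tx,ty,0])*1000
xa=J.inv().apply(Rt.apply([1,0,0])); F=J.inv().apply(st['contact_force'])
print('t',round(st['t'],2),'tip jig',jp.round(1),'jaw deg',np.degrees(np.arctan2(xa[1],xa[0])).round(1),'F jig',F.round(1),'w',round(st['gripper_width'],4))
if len(sys.argv)>4:
    x,y,z,a=map(float,sys.argv[1:5])
    c=np.radians(a); X=np.array([np.cos(c),np.sin(c),0]);Y=np.array([0,0,-1.]);Rg=J*R.from_matrix(np.c_[X,Y,np.cross(X,Y)])
    tg=J.apply(np.array([x,y,z])/1000)+[tx,ty,0]-Rg.apply([0,.011,0])
    print('row',(Rt.inv()*Rg).as_rotvec().round(3),(Rt.inv().apply(tg-p)*1000).round(1))
E
python3 go.py -52 -118 110 0
```

```text
t 0.1 tip jig [-340.7 -538.9  230.9] jaw deg -64.3 F jig [-0.5  0.8  0.5] w 0.0855
row [-0.000e+00 -1.123e+00 -1.000e-03] [-254.2  121.1  442.5]
```

>>> send_rows:
  moves:
    - [0, -1.12, 0, -254, 60, 442, -0.4]
    - [0, -1.12, 0, -254, 60, 442, -0.4]
    - [0, -1.12, 0, -254, 60, 442, -0.4]
    - [0, -1.12, 0, -254, 60, 442, -0.4]
    - [0, -1.12, 0, -254, 60, 442, -0.4]

```text
t: 0.6
ee_pos: [0.3707, -0.3346, 0.2128]
tool_rot: [-0.691, 0.15, -0.15, 0.691]
contact_force: [1.7, -1.6, 0.1]
gripper_width: 0.0596
```

```bash
python3 go.py -52 -118 110 0
```

```text
t 0.6 tip jig [-199.5 -332.5  201.8] jaw deg -21.0 F jig [ 1.8 -1.5  0.1] w 0.0596
row [-0.001 -0.367 -0.   ] [ 60.8  91.9 253.1]
```

>>> send_rows:
  moves:
    - [0, -0.37, 0, 61, 80, 253, -0.4]
    - [0, -0.37, 0, 61, 80, 253, -0.4]
    - [0, -0.37, 0, 61, 80, 253, -0.4]
    - [0, -0.37, 0, 61, 80, 253, -0.4]
    - [0, -0.37, 0, 61, 80, 253, -0.4]

```text
t: 1.1
ee_pos: [0.5176, -0.146, 0.1392]
tool_rot: [-0.707, 0.02, -0.02, 0.707]
contact_force: [0.7, -1.6, 0.4]
gripper_width: 0.0597
```

>>> send_rows:
  moves:
    - [0, 0, 0, 0, 0, 0, -0.4]

```text
t: 1.2
ee_pos: [0.52, -0.1398, 0.1374]
tool_rot: [-0.705, 0.018, -0.017, 0.708]
contact_force: [-0.7, -1.4, 0.2]
gripper_width: 0.0597
```

```bash
python3 go.py -52 -115 45 0
```

```text
t 1.2 tip jig [ -62.2 -129.   126.4] jaw deg 0.6 F jig [-0.7 -1.4  0.2] w 0.0597
row [-0.004  0.011 -0.001] [10.4 81.4 13.6]
```

>>> send_rows:
  moves:
    - [0, 0.01, 0, 10, 30, 13, -0.4]
    - [0, 0.01, 0, 10, 60, 13, -0.4]
    - [0, 0.01, 0, 10, 81, 13, -0.4]
    - [0, 0.01, 0, 10, 81, 13, -0.4]
    - [0, 0.01, 0, 10, 81, 13, -0.4]

```text
t: 1.7
ee_pos: [0.5306, -0.127, 0.0569]
tool_rot: [-0.705, 0.021, -0.021, 0.708]
contact_force: [0.2, -0.4, 1.0]
gripper_width: 0.0599
```

```bash
python3 go.py -52 -115 24 0; python3 -c "
from h import *
snap('wrist','w1')"
```

```text
t 1.7 tip jig [ -52.3 -115.7   45.9] jaw deg 0.0 F jig [ 0.2 -0.4  1. ] w 0.0599
row [-0.004  0.    -0.001] [ 0.4 21.9  0.6]
```

View pics/w1.png

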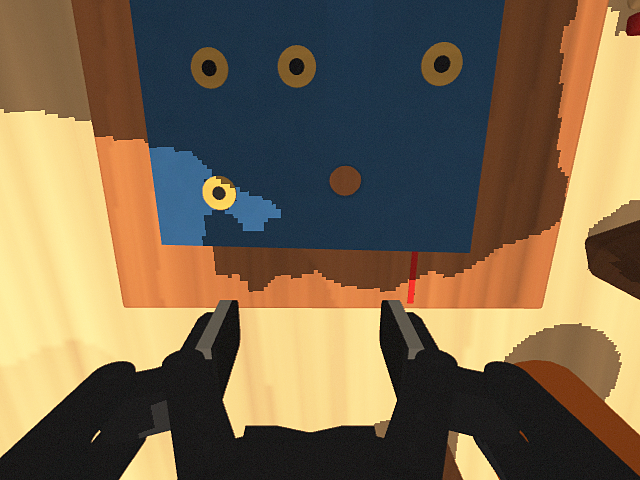

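The wrist view shows both fingers right of the template's right edge (row ~250), over the base margin, straddling the plate's middle. I'll go down and feel for the base.

>>> send_rows:
  moves:
    - [0, 0, 0, 0, 10, 1, -0.4]
    - [0, 0, 0, 0, 18, 1, -0.4]
    - [0, 0, 0, 0, 22, 1, -0.4]
    - [0, 0, 0, 0, 24, 1, -0.4]
    - [0, 0, 0, 0, 24, 1, -0.4]

```text
t: 2.25
ee_pos: [0.5309, -0.1261, 0.0332]
tool_rot: [-0.705, 0.021, -0.021, 0.708]
contact_force: [1.2, 0.1, -0.3]
gripper_width: 0.0595
```

>>> send_rows:
  moves:
    - [0, 0, 0, 0, 1, 0, -0.4]
    - [0, 0, 0, 0, 2, 0, -0.4]
    - [0, 0, 0, 0, 2, 0, -0.4]

```text
t: 2.55
ee_pos: [0.5309, -0.126, 0.0312]
tool_rot: [-0.705, 0.021, -0.021, 0.708]
contact_force: [-0.8, 0.4, 0.3]
gripper_width: 0.0598
```

```bash
python3 go.py
```

```text
t 2.55 tip jig [ -52.1 -114.7   20.2] jaw deg 0.0 F jig [-0.9  0.3  0.3] w 0.0598
```

>>> send_rows:
  moves:
    - [0, 0, 0, 0, 1, 0, -0.4]
    - [0, 0, 0, 0, 2, 0, -0.4]
    - [0, 0, 0, 0, 2, 0, -0.4]

```text
t: 2.85
ee_pos: [0.5309, -0.126, 0.0291]
tool_rot: [-0.705, 0.021, -0.021, 0.708]
contact_force: [-0.4, 0.3, -0.5]
gripper_width: 0.0598
```

>>> send_rows:
  moves:
    - [0, 0, 0, 0, 1, 0, -0.4]
    - [0, 0, 0, 0, 2, 0, -0.4]
    - [0, 0, 0, 0, 2, 0, -0.4]

```text
t: 3.15
ee_pos: [0.5308, -0.126, 0.0269]
tool_rot: [-0.705, 0.021, -0.021, 0.708]
contact_force: [0.0, 0.1, -0.1]
gripper_width: 0.0597
```

>>> send_rows:
  moves:
    - [0, 0, 0, 0, 1, 0, -0.4]
    - [0, 0, 0, 0, 2, 0, -0.4]
    - [0, 0, 0, 0, 2, 0, -0.4]

```text
t: 3.45
ee_pos: [0.5308, -0.126, 0.0248]
tool_rot: [-0.705, 0.021, -0.021, 0.708]
contact_force: [0.0, 0.1, 0.2]
gripper_width: 0.0597
```

>>> send_rows:
  moves:
    - [0, 0, 0, 0, 1, 0, -0.4]
    - [0, 0, 0, 0, 1.5, 0, -0.4]
    - [0, 0, 0, 0, 1.5, 0, -0.4]

```text
t: 3.75
ee_pos: [0.5309, -0.126, 0.024]
tool_rot: [-0.705, 0.021, -0.021, 0.708]
contact_force: [-4.4, 0.9, 17.2]
gripper_width: 0.0596
```

Touched the base at TCP z 24.3 mm. I'll back off 2.5 mm and push towards the fence.

>>> send_rows:
  moves:
    - [0, 0, 0, 0, -2.5, 0, -0.4]
    - [0, 0, 0, 0, -2.5, 0, -0.4]
    - [0, 0, 0, 0, -2.5, 4, -0.4]
    - [0, 0, 0, 0, -2.5, 8, -0.4]
    - [0, 0, 0, 0, -2.5, 10, -0.4]

```text
t: 4.25
ee_pos: [0.5315, -0.1153, 0.0264]
tool_rot: [-0.705, 0.021, -0.021, 0.708]
contact_force: [0.2, 0.6, 0.7]
gripper_width: 0.0601
```

>>> send_rows:
  moves:
    - [0, 0, 0, 0, 0, 2, -0.4]
    - [0, 0, 0, 0, 0, 4, -0.4]
    - [0, 0, 0, 0, 0, 6, -0.4]
    - [0, 0, 0, 0, 0, 8, -0.4]

```text
t: 4.65
ee_pos: [0.5319, -0.1073, 0.0264]
tool_rot: [-0.705, 0.021, -0.021, 0.708]
contact_force: [0.3, -2.6, -1.2]
gripper_width: 0.0595
```

```bash
python3 go.py
```

```text
t 4.65 tip jig [-52.3 -95.9  15.4] jaw deg 0.0 F jig [ 0.4 -2.6 -1.2] w 0.0595
```

Sliding at about 2.6 N, so about 9 mm to go.

>>> send_rows:
  moves:
    - [0, 0, 0, 0, 0, 2, -0.4]
    - [0, 0, 0, 0, 0, 4, -0.4]
    - [0, 0, 0, 0, 0, 6, -0.4]
    - [0, 0, 0, 0, 0, 7, -0.4]

```text
t: 5.05
ee_pos: [0.5323, -0.1, 0.0264]
tool_rot: [-0.705, 0.021, -0.021, 0.708]
contact_force: [-1.0, -1.6, -0.8]
gripper_width: 0.0596
```

>>> send_rows:
  moves:
    - [0, 0, 0, 0, 0, 1, -0.4]
    - [0, 0, 0, 0, 0, 2, -0.4]
    - [0, 0, 0, 0, 0, 2, -0.4]

```text
t: 5.35
ee_pos: [0.5326, -0.0978, 0.0264]
tool_rot: [-0.705, 0.021, -0.021, 0.708]
contact_force: [0.2, -0.2, -0.3]
gripper_width: 0.0599
```

>>> send_rows:
  moves:
    - [0, 0, 0, 0, 0, 1, -0.4]
    - [0, 0, 0, 0, 0, 2, -0.4]

```text
t: 5.55
ee_pos: [0.5326, -0.0958, 0.0264]
tool_rot: [-0.705, 0.021, -0.021, 0.708]
contact_force: [-0.1, -1.7, -0.5]
gripper_width: 0.0597
```

>>> send_rows:
  moves:
    - [0, 0, 0, 0, 0, 1, -0.4]
    - [0, 0, 0, 0, 0, 1.5, -0.4]

```text
t: 5.75
ee_pos: [0.5324, -0.0952, 0.0264]
tool_rot: [-0.706, 0.022, -0.021, 0.708]
contact_force: [-2.0, -8.1, 0.2]
gripper_width: 0.0597
```

```bash
python3 go.py; python3 -c "
from h import *
snap('wrist','w2')
snap('top','t2')"; python3 m.py pics/t2.png b
```

```text
t 5.75 tip jig [-52.5 -83.8  15.4] jaw deg 0.0 F jig [-1.5 -8.2  0.2] w 0.0597
blue ((345.3819580078125, 233.16175842285156), (64.95578002929688, 60.75831604003906), 4.513988018035889)
[310.6 260.9] [0.4724 0.068  0.034 ]
[315.4 200.3] [0.6116 0.0603 0.034 ]
[380.2 205.4] [ 0.6028 -0.0883  0.034 ]
[375.4 266. ] [ 0.464  -0.0792  0.034 ]
cen [ 0.5377 -0.0098  0.034 ] 0.13937223525611644 0.1488183279476686
```

View pics/w2.png

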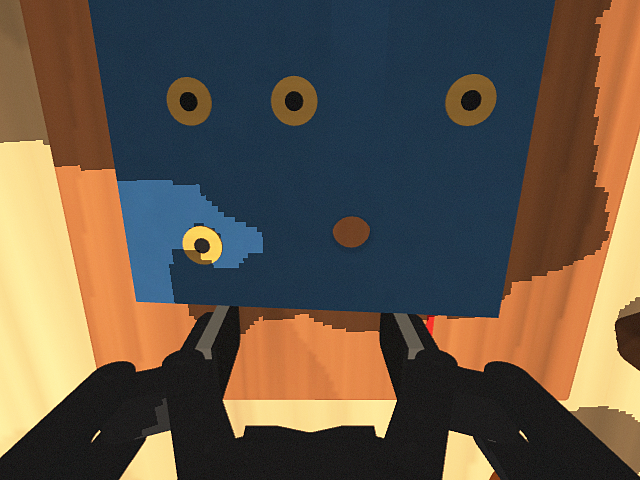

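The 8 N reading means the plate has reached the fence. It moved 17 mm towards it, and the wrist view shows its right edge at rows 302–318 against both fingers. Next I retract and go round to the near edge.

>>> send_rows:
  moves:
    - [0, 0, 0, 0, 0, -8, -0.4]
    - [0, 0, 0, 0, 0, -16, -0.4]
    - [0, 0, 0, 0, -30, -20, -0.4]
    - [0, 0, 0, 0, -75, -20, -0.4]
    - [0, 0, 0, 0, -75, -20, -0.4]

```text
t: 6.35
ee_pos: [0.533, -0.1164, 0.1058]
tool_rot: [-0.706, 0.02, -0.023, 0.708]
contact_force: [-0.1, -0.0, -1.5]
gripper_width: 0.0597
```

```bash
python3 go.py -155 0 80 -90
```

```text
t 6.35 tip jig [ -50.5 -105.    94.8] jaw deg -0.0 F jig [-0.1 -0.  -1.5] w 0.0597
row [-0.006  1.57   0.002] [-104.6   14.5  104.9]
```

>>> send_rows:
  moves:
    - [0, 1.57, 0, -105, 0, 105, -0.4]
    - [0, 1.57, 0, -105, 0, 105, -0.4]
    - [0, 1.57, 0, -105, 0, 105, -0.4]
    - [0, 1.57, 0, -105, 0, 105, -0.4]
    - [0, 1.57, 0, -105, 0, 105, -0.4]

```text
t: 6.85
ee_pos: [0.4344, -0.0046, 0.1056]
tool_rot: [-0.648, 0.28, -0.28, 0.651]
contact_force: [-0.4, -0.9, 0.1]
gripper_width: 0.0599
```

```bash
python3 go.py -155 0 80 -90
```

```text
t 6.85 tip jig [-155.7    0.8   94.6] jaw deg -43.2 F jig [-0.3 -0.9  0.1] w 0.0599
row [-0.004  0.817 -0.003] [ 1.1 14.6 -0.1]
```

>>> send_rows:
  moves:
    - [0, 0.82, 0, 0, 15, 0, -0.4]
    - [0, 0.82, 0, 0, 15, 0, -0.4]
    - [0, 0.82, 0, 0, 15, 0, -0.4]
    - [0, 0.82, 0, 0, 15, 0, -0.4]
    - [0, 0.82, 0, 0, 15, 0, -0.4]

```text
t: 7.35
ee_pos: [0.4345, -0.0049, 0.0906]
tool_rot: [-0.499, 0.499, -0.499, 0.503]
contact_force: [-1.0, 0.3, 0.3]
gripper_width: 0.0599
```

>>> send_rows:
  moves:
    - [0, 0.08, 0, 0, 0, 0, -0.4]
    - [0, 0.08, 0, 0, 0, 0, -0.4]

```text
t: 7.55
ee_pos: [0.4347, -0.0052, 0.0905]
tool_rot: [-0.479, 0.519, -0.519, 0.482]
contact_force: [-1.0, 0.8, -0.4]
gripper_width: 0.0598
```

```bash
python3 go.py -148 0 15.5 -90
```

```text
t 7.55 tip jig [-155.4    0.2   79.5] jaw deg -91.0 F jig [-1.1  0.7 -0.4] w 0.0598
row [-0.002 -0.017 -0.004] [ 0.3 64.   7.3]
```

>>> send_rows:
  moves:
    - [0, -0.017, 0, 0, 30, 7, -0.4]
    - [0, -0.017, 0, 0, 55, 7, -0.4]
    - [0, -0.017, 0, 0, 62, 7, -0.4]
    - [0, -0.017, 0, 0, 64, 7, -0.4]
    - [0, -0.017, 0, 0, 64, 7, -0.4]

```text
t: 8.05
ee_pos: [0.4419, -0.0056, 0.0271]
tool_rot: [-0.483, 0.515, -0.514, 0.487]
contact_force: [-0.4, 0.1, -0.0]
gripper_width: 0.0599
```

>>> send_rows:
  moves:
    - [0, 0, 0, 0, 0, 5, -0.4]
    - [0, 0, 0, 0, 0, 10, -0.4]
    - [0, 0, 0, 0, 0, 13, -0.4]
    - [0, 0, 0, 0, 0, 16, -0.4]
    - [0, 0, 0, 0, 0, 18, -0.4]

```text
t: 8.55
ee_pos: [0.4597, -0.0066, 0.0272]
tool_rot: [-0.483, 0.515, -0.514, 0.487]
contact_force: [-3.7, -0.3, 2.7]
gripper_width: 0.06
```

```bash
python3 go.py; python3 -c "
from h import *
snap('wrist','w3')"
```

```text
t 8.55 tip jig [-130.4    0.3   16.2] jaw deg -90.0 F jig [-3.7 -0.5  2.7] w 0.06
```

View pics/w3.png

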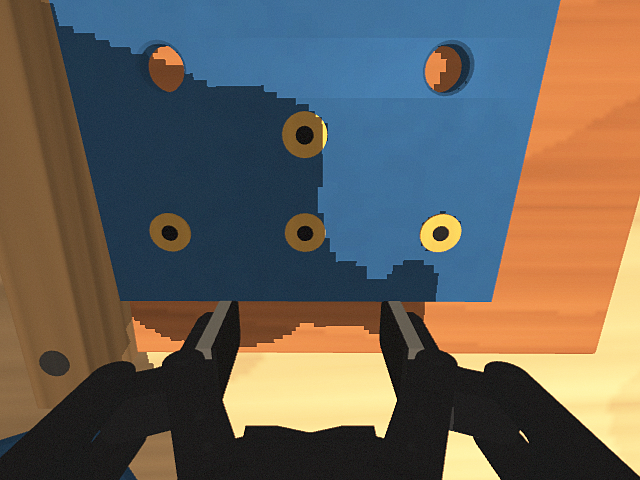

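In contact at the near edge (row ~300) with both fingers, and the left edge lies along the fence. Pushing away from the robot.

>>> send_rows:
  moves:
    - [0, 0, 0, 0, 0, 3, -0.4]
    - [0, 0, 0, 0, 0, 6, -0.4]
    - [0, 0, 0, 0, 0, 9, -0.4]
    - [0, 0, 0, 0, 0, 12, -0.4]

```text
t: 9.0
ee_pos: [0.4723, -0.0073, 0.0272]
tool_rot: [-0.483, 0.515, -0.514, 0.487]
contact_force: [-2.6, -0.0, 0.9]
gripper_width: 0.0598
```

>>> send_rows:
  moves:
    - [0, 0, 0, 0, 0, 3, -0.4]
    - [0, 0, 0, 0, 0, 6, -0.4]
    - [0, 0, 0, 0, 0, 9, -0.4]
    - [0, 0, 0, 0, 0, 12, -0.4]

```text
t: 9.4
ee_pos: [0.4845, -0.008, 0.0272]
tool_rot: [-0.483, 0.515, -0.514, 0.487]
contact_force: [-2.1, 0.2, 0.3]
gripper_width: 0.0598
```

```bash
python3 go.py; python3 -c "
from h import *
snap('wrist','w4')"
```

```text
t 9.4 tip jig [-105.5    0.3   16.2] jaw deg -89.9 F jig [-2.1  0.1  0.3] w 0.0598
```

View pics/w4.png

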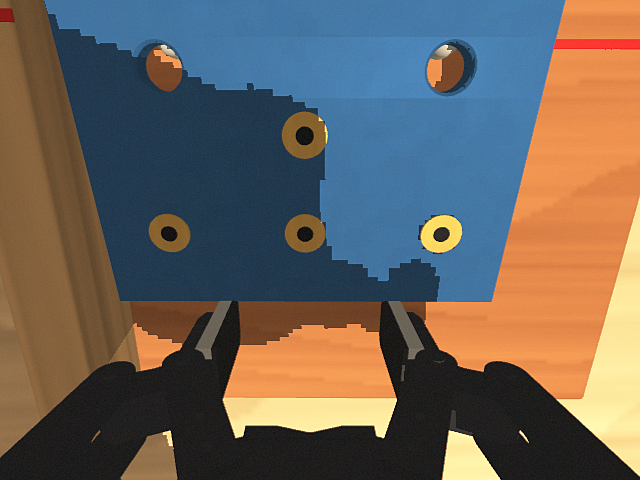

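Both pin domes now show at the far rims of the holes (px ~(168,50) and (443,50)), symmetric sideways. About 8–9 mm to go, so smaller steps from here.

>>> send_rows:
  moves:
    - [0, 0, 0, 0, 0, 1.5, -0.4]
    - [0, 0, 0, 0, 0, 3, -0.4]
    - [0, 0, 0, 0, 0, 4.5, -0.4]
    - [0, 0, 0, 0, 0, 5.5, -0.4]

```text
t: 9.85
ee_pos: [0.4909, -0.0084, 0.0273]
tool_rot: [-0.483, 0.515, -0.514, 0.487]
contact_force: [-0.2, 0.0, -0.4]
gripper_width: 0.0595
```

>>> send_rows:
  moves:
    - [0, 0, 0, 0, 0, 1, -0.4]
    - [0, 0, 0, 0, 0, 2, -0.4]

```text
t: 10.05
ee_pos: [0.4928, -0.0085, 0.0273]
tool_rot: [-0.483, 0.515, -0.514, 0.487]
contact_force: [-2.5, -1.4, 1.2]
gripper_width: 0.0599
```

>>> send_rows:
  moves:
    - [0, 0, 0, 0, 0, 0.7, -0.4]
    - [0, 0, 0, 0, 0, 1, -0.4]

```text
t: 10.25
ee_pos: [0.4936, -0.0086, 0.0273]
tool_rot: [-0.483, 0.515, -0.514, 0.487]
contact_force: [-3.7, -0.2, 1.7]
gripper_width: 0.0596
```

```bash
python3 go.py; python3 -c "
from h import *
snap('wrist','w5')"
```

```text
t 10.25 tip jig [-96.4   0.3  16.3] jaw deg -90.0 F jig [-3.7 -0.4  1.7] w 0.0596
```

View pics/w5.png

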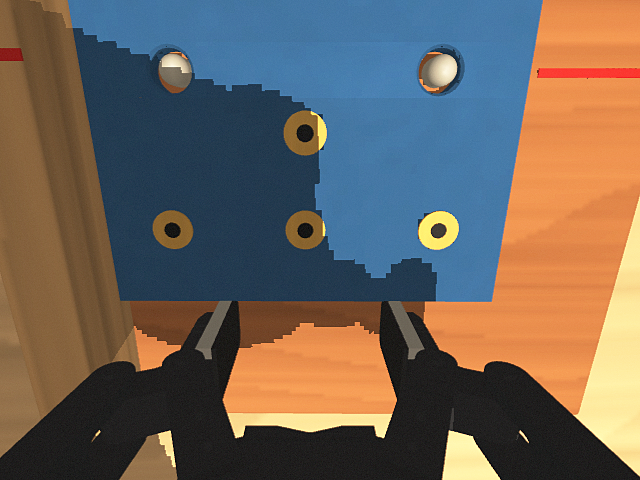

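Run:
```python
from h import *
tx,ty,yaw=np.load('jig.npy'); J=R.from_euler('z',yaw)
st=manip.get_state(); c=snap('wrist','w5b'); C=cam(c,st)
for z in (26,30,34):
    print('hole rims z',z,[proj(C,J.apply(np.array([0,y,z])/1000)+[tx,ty,0]).round(0) for y in(45,-45)])
print('far edge',[proj(C,J.apply(np.array([55,y,26])/1000)+[tx,ty,0]).round(0) for y in(75,-75)])
for x in(-85,-87): print('near corners',x,[proj(C,J.apply(np.array([x,y,26])/1000)+[tx,ty,0]).round(0) for y in(75,-75)])
print('marks',proj(C,J.apply(np.array([0,76,52])/1000)+[tx,ty,0]).round(0),proj(C,J.apply(np.array([0,-76,18])/1000)+[tx,ty,0]).round(0))
```

```text
hole rims z 26 [array([175.,  67.]), array([448.,  67.])]
hole rims z 30 [array([171.,  65.]), array([452.,  65.])]
hole rims z 34 [array([166.,  63.]), array([457.,  63.])]
far edge [array([  49., -145.]), array([ 576., -146.])]
near corners -85 [array([124., 299.]), array([498., 300.])]
near corners -87 [array([125., 304.]), array([497., 305.])]
marks [23. 53.] [528.  71.]
```

The hole spacing in the image (~266 px, was ~290 px while propped) fits a flat plate. I'll back off and check from outside.

>>> send_rows:
  moves:
    - [0, 0, 0, 0, 0, -10, -0.4]
    - [0, 0, 0, 0, 0, -30, -0.4]
    - [0, 0, 0, 0, -30, -45, -0.4]
    - [0, 0, 0, 0, -75, -50, -0.4]
    - [0, 0, 0, 0, -120, -50, -0.4]

```text
t: 10.85
ee_pos: [0.4425, -0.0062, 0.1485]
tool_rot: [-0.483, 0.515, -0.514, 0.486]
contact_force: [1.7, 0.8, -0.1]
gripper_width: 0.06
```

>>> send_rows:
  moves:
    - [0, 0, 0, 0, -50, 0, -0.4]
    - [0, 0, 0, 0, -60, 0, -0.4]
    - [0, 0, 0, 0, -60, 0, -0.4]

```text
t: 11.15
ee_pos: [0.4433, -0.0063, 0.2102]
tool_rot: [0.482, -0.514, 0.515, -0.488]
contact_force: [0.6, -0.0, -0.8]
gripper_width: 0.0598
```

```bash
python3 - <<'E'
from h import *
import pickle
tx,ty,yaw=np.load('jig.npy'); J=R.from_euler('z',yaw)
st=manip.get_state(); cw=snap('wrist','w6'); Cw=cam(cw,st)
ct=snap('top','t6'); cs=snap('side','s6')
W=lambda x,y,z:J.apply(np.array([x,y,z])/1000)+[tx,ty,0]
q=[W(x,y,26) for x,y in((55,75),(55,-75),(-85,-75),(-85,75))]
o=[]
for c,C in((ct,cam(ct)),(cs,cam(cs))):
    im=c['img'][:,:,::-1].copy(); p=np.array([proj(C,a) for a in q]); print(p.round(1).tolist())
    x0,y0=(p.mean(0)-[62,45]).astype(int); k=im[y0:y0+90,x0:x0+125]
    o.append(cv2.resize(k,(625,450) if 0 else (400,288),interpolation=cv2.INTER_CUBIC))
w=cv2.resize(cw['img'][:,:,::-1],(400,300)); 
cv2.imwrite('pics/chk.png',np.vstack([np.hstack(o),np.hstack([w,np.zeros_like(w)])]))
print('wrist pred',[proj(Cw,a).round(0).tolist() for a in q])
print({k:np.round(st[k],3) for k in('t','ee_pos','contact_force')})
E
python3 m.py pics/t6.png c
```

```text
[[317.3, 184.8], [381.9, 189.9], [377.5, 250.2], [312.3, 244.9]]
[[252.7, 249.2], [269.1, 217.1], [316.1, 223.5], [303.8, 256.8]]
wrist pred [[207.0, -54.0], [415.0, -55.0], [400.0, 146.0], [221.0, 146.0]]
{'t': np.float64(11.15), 'ee_pos': array([ 0.443, -0.006,  0.21 ]), 'contact_force': array([ 0.554, -0.007, -0.825])}
blue ((346.573486328125, 217.54409790039062), (64.57845306396484, 59.59318542480469), 4.39870548248291)
[312.1 244.8] [0.5092 0.0654 0.034 ]
[316.7 185.4] [0.6464 0.0581 0.034 ]
[381.1 190.3] [ 0.6378 -0.0899  0.034 ]
[376.5 249.7] [ 0.5011 -0.0813  0.034 ]
cen [ 0.5736 -0.0119  0.034 ] 0.13736103317234424 0.14830197242569795
```

View pics/chk.png

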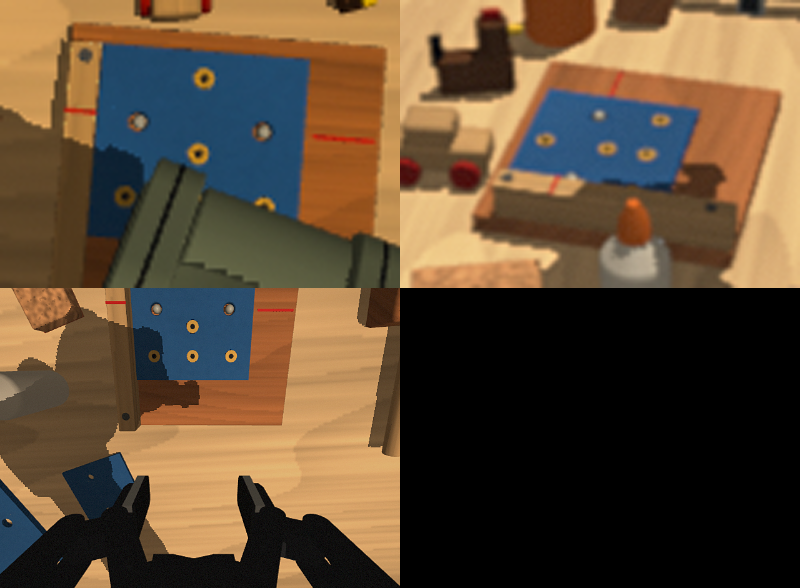

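Run:
```python
from h import *
tx,ty,yaw=np.load('jig.npy'); J=R.from_euler('z',yaw)
st=manip.get_state(); im=cv2.imread('pics/w6.png')
H=cam({'camera_matrix':(c:=vision.capture('wrist'))['camera_matrix'],'hand_eye':c['hand_eye']},st)
W=lambda x,y,z:J.apply(np.array([x,y,z])/1000)+[tx,ty,0]
# rectified: 2 px/mm, x jig from 20 (row 0) to -110, y from 110 (col 0) to -150
src=np.float32([proj(H,W(x,y,26)) for x,y in((20,110),(20,-150),(-110,-150),(-110,110))])
M=cv2.getPerspectiveTransform(src,np.float32([(0,0),(520,0),(520,260),(0,260)]))
r=cv2.warpPerspective(im,M,(520,260)); hsv=cv2.cvtColor(r,cv2.COLOR_BGR2HSV)
m=cv2.inRange(hsv,(95,100,20),(125,255,255))
for row in range(10,260,20):
    k=np.flatnonzero(m[row]); 
    if len(k)>150: print('jig x',20-row/2,'left',110-k[0]/2,'right',110-k[-1]/2,'width',(k[-1]-k[0]+1)/2)
k=np.flatnonzero(m[:,220]);print('near edge x',20-k[-1]/2)
```

```text
jig x 15.0 left 75.0 right -72.0 width 147.5
jig x 5.0 left 75.0 right -71.5 width 147.0
jig x -5.0 left 75.5 right -71.5 width 147.5
jig x -15.0 left 75.5 right -71.5 width 147.5
jig x -25.0 left 75.5 right -72.0 width 148.0
jig x -35.0 left 75.5 right -71.5 width 147.5
jig x -45.0 left 75.5 right -71.5 width 147.5
jig x -55.0 left 75.5 right -71.5 width 147.5
jig x -65.0 left 75.5 right -71.5 width 147.5
jig x -75.0 left 75.5 right -72.0 width 148.0
jig x -85.0 left 75.5 right -72.0 width 148.0
near edge x -87.0
```

The plate's width is constant along its length, so it is flat. The arm is clear, so I'm handing in.

```bash
python3 -c "
from bench import manip; print(manip.sign_off())"
```

```text
the job is handed in; nothing more can be done
None
```

The template is seated: both holes are over the pins and it lies flat on the base. I nudged it sideways with two open fingers until it stopped at the fence (8 N). I then pushed its near edge along the fence, away from the robot, at about 2–4 N until it dropped, and retracted. The job was handed in at about 11 s on the robot's clock.

**Last checks:**
- **Seating:** both pin tops show in the holes, and the left edge is flush with the fence at jig y +75.5 mm.
- **Flatness:** the plate measures 147–148 mm wide all along its visible length, with no taper. A plate still propped on the pins would look wider towards the far end.
- **Position:** the near edge measured x −87 mm against −85 mm nominal, which is within the pin clearance and calibration error. The width also read 2–3 mm under the true 150 mm, which I put down to calibration scale.
- **Clearance:** the tool ended about 0.2 m up and touching nothing. I saw no contact with the other things on the bench, though I didn't measure their positions again.

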